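# Push the hanger nut into its pocket with a bar through the guide tube

## Robot

A 6-joint arm with a two-finger parallel gripper is mounted at the origin on the work surface. World frame = base frame: x ahead of the robot, y to its left, z up, the work surface at z = 0. Lengths are in mm, angles in degrees, forces in N, time in s.
With the tool pointing down it reaches from about 300 to 875 mm from the base axis. Payload 6.4 kg.
Tool frame: the origin (TCP) lies between the finger pads; the fingertips stand 11 mm ahead of it and the grasp point (between the pads) lies 8 mm behind it (ctrl.tip_extent is the distance from the TCP to the fingertips, in mm); z points along the fingers, y is the line along which they close (so a half turn about z gives the same grasp; the last joint's range is limited). The gripper opens to 85 mm and grips with 20 to 120 N. Pads are 22 mm wide; open, the fingers measure 114 mm over their backs; the gripper's body (76 mm by 85 mm) begins 54 mm behind the grasp point. The pads swing forward as they close: fully open they stand 13 mm farther back than shut.
Start: joints at [-89.169, 10.359, 92.074, -0, 77.567, -11.82], TCP at [125.946, -561.051, 242.288] pointing down, gripper open.
Joint ranges: [-171.53, 171.53], [-51.25, 118.39], [17.06, 147.69], [-65.23, 245.23], [0, 150.52], [-178.68, 178.68]. Speed limits (degrees/s): [147.25, 147.25, 172.46, 180, 180, 180].

## Interface

Orientations are given as a 3x3 rotation matrix whose columns are the frame's x, y, z axes.
In Python, from station import ctrl gives the robot as it stands.
- The arm moves only by the shell command python3 -m handwheel 'ROWS' [FORCE]. ROWS is JSON, a list of rows, each an object of numbers: "dx", "dy", "dz": the shift along the tool's x, y, z in m; "rx", "ry", "rz": the turn, a rotation vector about the tool's x, y, z in rad; "jaw": the finger opening in m, from 0 to 0.0854. A call has 1 to 20 rows; each row is the pose to reach, as a shift and turn from the pose commanded when the call began, along the tool's axes at that moment; what a row does not reach only later rows make up. A row lasts 1/12 s, in which the tool goes at most 41.7 mm and 7.16 degrees, less where a joint would pass 70% of its speed; a pose out of reach is approached as far as the arm can. A call with a gripper value outside its range is refused whole. The fingers move at their own pace and stop on an object; FORCE is the grip in N (left out, the last holds). Time passes only in rows, so rows that repeat a pose let the fingers close. It gives the time, the measured TCP pose, the force, the opening and the grip force at its end, in the units of the state.
- ctrl.get_obs(): the state, without advancing time (a new reading comes with each control period).
- ctrl.grab_frame(name): name is "side" or "top"; returns the picture (384x512x3 uint8, red, green, blue); there is no depth.
- ctrl.camera_info(name): a dict with "K" (3x3 intrinsics, pixels), "extrinsics" (4x4, takes a point from world to camera coordinates). Camera axes: x right, y down, z forward; pixel columns grow to the right and rows downward; lengths in mm; the calibration is good to about 2 mm. A picture is of the moment at which its call begins. camera_info takes no time and is no camera call.
- ctrl.sign_off(): hands the job in; it is judged then, once.
The state is a dict: "time_s": time; "joints": joint angles; "joint_vel": joint speeds; "effort": joint torques, N m; "position": TCP position; "tool_rot": TCP orientation; "ft_force": force on the tool from outside, world axes, zero at the start; "wrist_torque": the same for the moment, N m; "width": finger opening in mm; "finger_force": force on a finger pad.
Only numpy, scipy, OpenCV 4.12 (cv2) and the standard library are available. Lean on these libraries where they do the work, as an engineer would, in place of code of your own. Each camera call takes 0.05 s, during which the arm holds its last target. There are 200 camera calls.

## Task

Take the aluminium bar from its rack, feed it endwise through the guide tube of the jig and push the hexagon nut along the lane with it until the nut drops fully into the round pocket; the rack only lets you take the bar by its front half, so you will have to let go and take it again further back. Move the nut only with the bar, never with the gripper, leave the bar lying in the tube, and leave the lamp, the ferrule and the screwdriver where they are.

Things in the scene. Friction and masses are not known exactly. Their poses are not given: they have to be found in the camera images.
- jig: Plywood jig, fixed to the table, in a different place each time. Origin on the table top under the mouth of its guide tube; x = feed direction along tube and lane (roughly the robot's -y), z up. Base board 24 mm thick, 120 mm wide, x = 5 to 285 mm; in front of the mouth (x below 0) is bare table. Tube saddles' top 52 mm above the table.
- tube_mouth (a point): centre of the mouth of the steel guide tube: jig x = 0, 36.5 mm above the table. The tube runs along jig x, 0 to 85 mm, bore 17 mm, outside 24 mm; the first 15 mm flare out to a mouth about 29 mm inside, 37 mm outside
- lane (a point): on the lane floor in front of the tube: jig x = 130 mm, 24 mm above the table. The lane is 48 mm wide between wooden cheeks (jig x = 95 to 285 mm, top 50 mm above the table); two steel straps 14 mm wide cross it at jig x = 165 and 265 mm, underside 50 mm above the table; an end stop 12 mm high closes it at x = 273 mm
- pocket (a point): centre of the round pocket at lane floor level: jig x = 225 mm, 24 mm above the table. The pocket is 54 mm in diameter and 8 mm deep; a seated nut stands 4 mm above the lane floor and the bar, held on the tube axis, passes over it
- nut: steel hexagon nut, 36 mm across flats, 41.6 mm across corners, 12 mm high, 60 to 100 g, loose and flat in the lane between tube and pocket. Origin at the centre of its underside, z up
- rack: wooden rack, fixed to the table, in a different place each time; 345 x 56 mm, base 6 mm thick. Origin on the table under the bar's middle, x along the bar to its front (within 0.4 rad of the jig's x). The bar lies in open-topped grooves 19 mm wide, axis 36 mm up, in two blocks 50 mm high: x = -175 to -30 mm (hides the bar's rear half) and 142 to 162 mm; between them it is free
- bar: round aluminium bar, 14 mm diameter, 340 mm long, 0.1 to 0.18 kg. Origin at its middle on its axis, x along it towards its front end (y and z roll with it). It may be lifted straight up out of the rack. Let go when only partly through the tube, its rear sinks some 12 mm because of the play in the tube
- bar_tip (a point): centre of the front end of the bar (bar x = +170 mm)
- bar_tail (a point): centre of the rear end of the bar (bar x = -170 mm)
- lamp: bystander: white globe bulb upright in a lamp holder, 48 mm diameter, 97 mm high; origin at the underside
- ferrule: bystander: steel ring 38 mm diameter, 12 mm high, lying flat; origin at the underside
- screwdriver: bystander: screwdriver 200 mm long, lying; origin at mid length on the table
Things that resemble listed ones, but are neither listed nor needed, are in the scene too. What is shaped like the nut but blue or purple is not meant.

How it is judged (in metres and radians):
On the way:
1. the bar has come through the guide tube (an end stands out beyond the tube) while the nut still lies on the lane floor (x of bar in the frame of jig above -0.083 m and z of nut in the frame of jig above 0.021 m and y of bar in the frame of jig between -0.03 and 0.03 m and z of bar in the frame of jig between 0.015 and 0.053 m and angle between the x axis of bar and the x axis of jig, either way round below 0.12 rad), for 0.1 s.
At the end, for the whole second after the job is handed in: the nut lies flat (within 0.12 rad) at the bottom of the pocket (underside within about 3.5 mm of the pocket's floor, centre within 10 mm of the pocket's), the bar lies in the guide tube, its end at least 40 mm in, and both are at rest (horizontal distance between nut and pocket below 0.01 m and z of nut in the frame of jig between 0.01 and 0.0195 m and angle between the z axis of nut and the z axis of jig, either way round below 0.12 rad and linear speed of each of nut, bar below 0.02 m/s and x of bar in the frame of jig above -0.13 m and y of bar in the frame of jig between -0.03 and 0.03 m and z of bar in the frame of jig between 0.015 and 0.053 m and angle between the x axis of bar and the x axis of jig, either way round below 0.12 rad); the robot touches nothing.
It fails at once if the gripper or arm touches the nut (contact force between any of the arm, the fingers and nut above 0.3 N).
It fails at once if the lamp is moved by more than 30 mm (distance of lamp from where it was at the start of the episode above 0.03 m).
It fails at once if the ferrule is moved by more than 30 mm (distance of ferrule from where it was at the start of the episode above 0.03 m).
It fails at once if the screwdriver is moved by more than 30 mm (distance of screwdriver from where it was at the start of the episode above 0.03 m).
It fails at once if the lamp is knocked over (angle between lamp's own z axis and vertical above 0.5 rad).
It also fails if it takes over 56 s, if anything falls off the work surface, if the arm or the gripper's body presses on something with over 40 N, if the wrist force passes 120 N, or if a joint passes its speed limit or range.

## Working session

There is one attempt and no reset: what is moved stays moved. The work goes in short steps, Python scripts to look and compute and a shell command to move; the robot and the scene stay as the last step left them, time stands still between calls to the robot, and variables do not carry over. Pictures are saved under pics/ and viewed, at most 10 in all, crops included, and the job is handed in when it is done.

```bash
mkdir -p pics; cat > h.py <<'E'
import numpy as np, cv2
from station import ctrl
def snap(n,f):
    im=ctrl.grab_frame(n); cv2.imwrite('pics/'+f,im[:,:,::-1]); return im
def ray(n,u,v,z):
    c=ctrl.camera_info(n); K=np.array(c['K']);E=np.array(c['extrinsics']);R=E[:3,:3];t=E[:3,3]
    o=-R.T@t; d=R.T@np.linalg.inv(K)@np.array([u,v,1.]); s=(z-o[2])/d[2]; return o+s*d
def proj(n,p):
    c=ctrl.camera_info(n); K=np.array(c['K']);E=np.array(c['extrinsics']);q=K@(E[:3,:3]@np.array(p,float)+E[:3,3]); return q[:2]/q[2]
E
python3 - <<'E'
from h import *
np.set_printoptions(precision=3,suppress=True)
a=snap('top','top0.png');b=snap('side','side0.png')
for n in('top','side'):
    c=ctrl.camera_info(n);E=np.array(c['extrinsics']);print(n,-E[:3,:3].T@E[:3,3],E[:3,:3][2],np.array(c['K'])[0,0])
o=ctrl.get_obs();print(o['tool_rot'],o['time_s'],ctrl.tip_extent)
E
```

```text
top [466.013 -21.494 934.672] [ 0.13  -0.022 -0.991] 353.1403015397093
side [ 212.594 -495.355  725.181] [ 0.397  0.53  -0.749] 362.37476328749835
[[ 0.976  0.219 -0.   ]
 [ 0.219 -0.976  0.002]
 [ 0.    -0.001 -1.   ]] 0.1 11.0
```

View pics/top0.png

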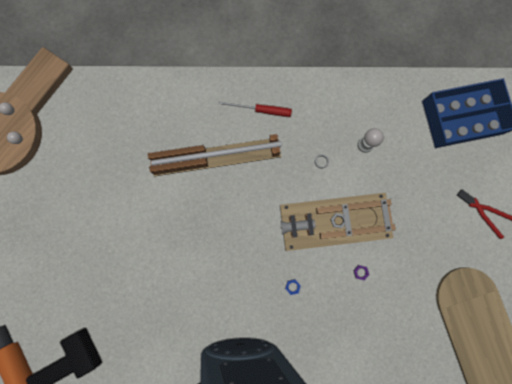

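View pics/side0.png

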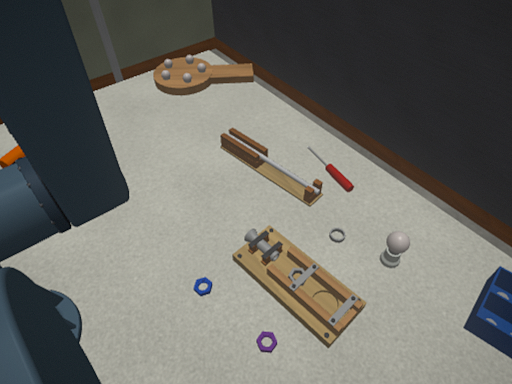

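Top view: jig at (281–394, 195–250), with its mouth on the left at about (282,227). Rack at (150–280, 135–175), with the bar's front at about (280,147).

Nut candidates are grey (339,220) in the lane, blue (293,287) and purple (361,272), plus the ferrule ring at (321,161). The grey hexagon in the lane fits the description. I'll confirm it in an enlarged crop.

```bash
python3 - <<'E'
import cv2,numpy as np
a=cv2.imread('pics/top0.png');b=cv2.imread('pics/side0.png')
A=cv2.resize(a[125:260,142:402],None,fx=3,fy=3,interpolation=cv2.INTER_CUBIC)
cv2.imwrite('pics/c1.png',A)
B=cv2.resize(b[120:350,210:380],None,fx=2.6,fy=2.6,interpolation=cv2.INTER_CUBIC)
cv2.imwrite('pics/c2.png',B)
E
```

```text
(no output)
```

View pics/c1.png

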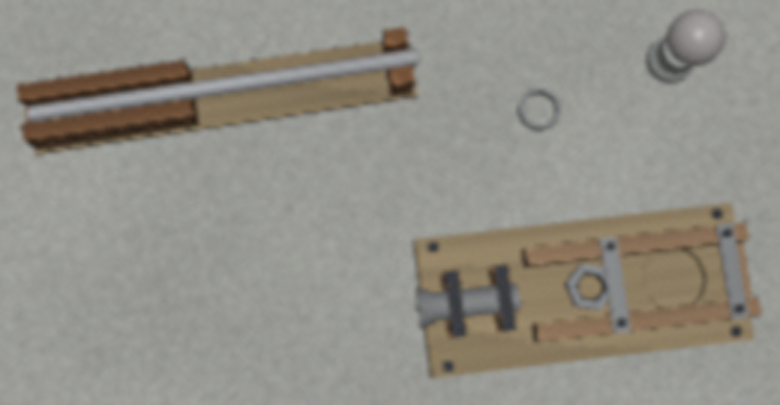

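View pics/c2.png

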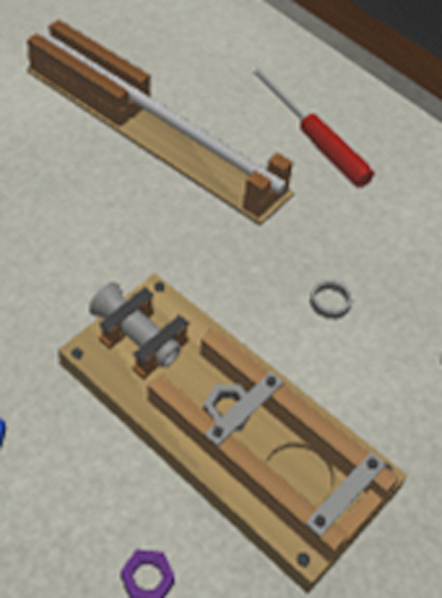

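The crops confirm the grey hexagon nut (c1 at (587,286), inside the lane ahead of the first strap). The bar runs from c1 (28,113) to (418,57) with its front to the right. Next I'll fit the jig and bar poses.

```bash
cat > m.py <<'E'
from h import *
from scipy.optimize import least_squares
np.set_printoptions(precision=2,suppress=True)
T=lambda u,v:((u+.5)/3-.5+142,(v+.5)/3-.5+125)
S=lambda u,v:((u+.5)/2.6-.5+210,(v+.5)/2.6-.5+120)
P=[(5,60,24,'top',T(415,240)),(5,-60,24,'top',T(432,376)),(285,60,24,'top',T(731,204)),(285,-60,24,'top',T(750,338)),
(5,60,24,'side',S(155,275)),(5,-60,24,'side',S(62,352)),(285,60,24,'side',S(405,475)),(285,-60,24,'side',S(310,580)),
(225,0,24,'top',T(675,279)),(0,0,36.5,'top',T(419,307)),(0,0,36.5,'side',S(106,304))]
def w(q,p):
    c,s=np.cos(q[2]),np.sin(q[2]);return [q[0]+c*p[0]-s*p[1],q[1]+s*p[0]+c*p[1],p[2]]
f=lambda q:np.concatenate([proj(p[3],w(q,p))-p[4] for p in P])
r=least_squares(f,[480,-130,-1.5],x_scale=[10,10,.1],loss='soft_l1');q=r.x
print('jig',q,np.degrees(q[2]));print(f(q).reshape(-1,2))
for n,p in(('top',T(587,286)),('side',S(227,402))):
    v=ray(n,*p,36)[:2]-q[:2];c,s=np.cos(q[2]),np.sin(q[2]);print('nut jig',c*v[0]+s*v[1],-s*v[0]+c*v[1])
print('bar tail/tip top',ray('top',*T(28,113),36),ray('top',*T(418,57),36),'side tip',ray('side',*S(283,184),36))
# bar axis by mask
a=cv2.imread('pics/top0.png');h=cv2.cvtColor(a,cv2.COLOR_BGR2HSV)
pts=[]
for u in range(212,266):
    v0=162.7+(u-151.3)*(144-162.7)/130; vs=np.arange(int(v0)-6,int(v0)+8); sat=h[vs,u,1].astype(float); wgt=np.clip(sat.max()*.6-sat,0,None)
    pts.append(ray('top',u,(wgt*vs).sum()/wgt.sum(),36)[:2])
pts=np.array(pts,np.float32);l=cv2.fitLine(pts,cv2.DIST_HUBER,0,.01,.01).ravel()
if l[1]>0:l[:2]*=-1
print('bar line',l,np.degrees(np.arctan2(l[1],l[0])),'first/last',pts[0],pts[-1])
print('ferrule',ray('top',321,161,12),'lamp',ray('top',365,146,5),'sd',ray('top',220,103,10),ray('top',291,113,10))
E
python3 m.py
```

```text
jig [497.24 -90.02  -1.46] -83.86901125828378
[[-0.04 -0.29]
 [-0.09  0.91]
 [ 0.48 -0.09]
 [ 1.48  1.07]
 [ 0.26 -1.64]
 [-1.18 -1.81]
 [ 1.19 -0.49]
 [ 0.83  0.53]
 [ 0.11  0.22]
 [-0.15  0.49]
 [-0.49 -2.91]]
nut jig 145.03263772024815 2.8017884131984125
nut jig 147.14994589694882 -0.5079993983322151
bar tail/tip top [666.55 243.99  36.  ] [715.92 -92.51  36.  ] side tip [718.25 -89.96  36.  ]
bar line [  0.15  -0.99 699.5   20.62] -81.33759 first/last [689.26  87.36] [710.29 -50.55]
ferrule [ 674.86 -201.05   12.  ] lamp [ 717.94 -323.8     5.  ] sd [837.15  70.45  10.  ] [ 809.12 -123.04   10.  ]
```

```bash
cat > go.py <<'E'
# usage: go.py x y z yawdeg  -> shift in tool axes (m) and rotvec
import sys; from h import *
from scipy.spatial.transform import Rotation as Ro
x,y,z,w=map(float,sys.argv[1:5]); o=ctrl.get_obs(); R=np.array(o['tool_rot']); c,s=np.cos(np.radians(w)),np.sin(np.radians(w))
W=np.array([[c,s,0],[s,-c,0],[0,0,-1.]])
print('d',np.round(R.T@(np.array([x,y,z])-o['position'])/1000,4),'r',np.round(Ro.from_matrix(R.T@W).as_rotvec(),4),'t',round(o['time_s'],2),np.round(o['position'],1),'w',o['width'])
E
python3 go.py 691 75.7 150 98.6
```

```text
d [ 0.6906 -0.497   0.0925] r [-9.0000e-04 -1.4000e-03 -1.5001e+00] t 0.1 [ 126.  -560.6  241.5] w 85.37553477738622
```

```bash
python3 -m handwheel '[{"dx":0.69,"dy":-0.497,"dz":0,"rz":-1.5,"jaw":0.085},{"dx":0.69,"dy":-0.497,"dz":0,"rz":-1.5,"jaw":0.06},{"dx":0.69,"dy":-0.497,"dz":0,"rz":-1.5,"jaw":0.06},{"dx":0.69,"dy":-0.497,"dz":0,"rz":-1.5,"jaw":0.06},{"dx":0.69,"dy":-0.497,"dz":0,"rz":-1.5,"jaw":0.06},{"dx":0.69,"dy":-0.497,"dz":0,"rz":-1.5,"jaw":0.06},{"dx":0.69,"dy":-0.497,"dz":0,"rz":-1.5,"jaw":0.06},{"dx":0.69,"dy":-0.497,"dz":0,"rz":-1.5,"jaw":0.06},{"dx":0.69,"dy":-0.497,"dz":0,"rz":-1.5,"jaw":0.06},{"dx":0.69,"dy":-0.497,"dz":0,"rz":-1.5,"jaw":0.06},{"dx":0.69,"dy":-0.497,"dz":0,"rz":-1.5,"jaw":0.06},{"dx":0.69,"dy":-0.497,"dz":0,"rz":-1.5,"jaw":0.06},{"dx":0.69,"dy":-0.497,"dz":0,"rz":-1.5,"jaw":0.06},{"dx":0.69,"dy":-0.497,"dz":0,"rz":-1.5,"jaw":0.06},{"dx":0.69,"dy":-0.497,"dz":0,"rz":-1.5,"jaw":0.06},{"dx":0.69,"dy":-0.497,"dz":0,"rz":-1.5,"jaw":0.06},{"dx":0.69,"dy":-0.497,"dz":0.02,"rz":-1.5,"jaw":0.06},{"dx":0.69,"dy":-0.497,"dz":0.04,"rz":-1.5,"jaw":0.06},{"dx":0.69,"dy":-0.497,"dz":0.07,"rz":-1.5,"jaw":0.06},{"dx":0.69,"dy":-0.497,"dz":0.09,"rz":-1.5,"jaw":0.06}]'; python3 go.py 691 75.7 100 98.6
```

```text
d [ 0.6906 -0.4969  0.1425] r [-9.0000e-04 -1.4000e-03 -1.5001e+00] t 0.1 [ 126.  -560.6  241.5] w 85.37553477738622validation failed for argument at $[0]...
```

```bash
python3 -m handwheel '[{"dx":0.0,"dy":0.0,"dz":0.0,"rx":0.0,"ry":0.0,"rz":0.0,"jaw":0.06}]'
```

```text
time_s: 0.18
position: [125.9, -560.7, 241.7]
tool_rot: [[0.976, 0.219, -0.0], [0.219, -0.976, 0.001], [0.0, -0.001, -1.0]]
ft_force: [0.3, 0.2, -0.9]
width: 75.4
finger_force: 0.0
```

```bash
python3 -m handwheel '[{"dx":0.02,"dy":0.0,"dz":0.0,"rz":-0.1,"jaw":0.06}]'; python3 -m handwheel --help | head -30
```

```text
validation failed for argument at $[0]...
invalid input: not JSON, or not a number
```

All six pose keys are required.

```bash
python3 -m handwheel '[{"dx":0.69,"dy":-0.497,"dz":0,"rx":0,"ry":0,"rz":-1.5,"jaw":0.06},{"dx":0.69,"dy":-0.497,"dz":0,"rx":0,"ry":0,"rz":-1.5,"jaw":0.06},{"dx":0.69,"dy":-0.497,"dz":0,"rx":0,"ry":0,"rz":-1.5,"jaw":0.06},{"dx":0.69,"dy":-0.497,"dz":0,"rx":0,"ry":0,"rz":-1.5,"jaw":0.06},{"dx":0.69,"dy":-0.497,"dz":0,"rx":0,"ry":0,"rz":-1.5,"jaw":0.06},{"dx":0.69,"dy":-0.497,"dz":0,"rx":0,"ry":0,"rz":-1.5,"jaw":0.06},{"dx":0.69,"dy":-0.497,"dz":0,"rx":0,"ry":0,"rz":-1.5,"jaw":0.06},{"dx":0.69,"dy":-0.497,"dz":0,"rx":0,"ry":0,"rz":-1.5,"jaw":0.06},{"dx":0.69,"dy":-0.497,"dz":0,"rx":0,"ry":0,"rz":-1.5,"jaw":0.06},{"dx":0.69,"dy":-0.497,"dz":0,"rx":0,"ry":0,"rz":-1.5,"jaw":0.06},{"dx":0.69,"dy":-0.497,"dz":0,"rx":0,"ry":0,"rz":-1.5,"jaw":0.06},{"dx":0.69,"dy":-0.497,"dz":0,"rx":0,"ry":0,"rz":-1.5,"jaw":0.06},{"dx":0.69,"dy":-0.497,"dz":0,"rx":0,"ry":0,"rz":-1.5,"jaw":0.06},{"dx":0.69,"dy":-0.497,"dz":0,"rx":0,"ry":0,"rz":-1.5,"jaw":0.06},{"dx":0.69,"dy":-0.497,"dz":0,"rx":0,"ry":0,"rz":-1.5,"jaw":0.06},{"dx":0.69,"dy":-0.497,"dz":0,"rx":0,"ry":0,"rz":-1.5,"jaw":0.06},{"dx":0.69,"dy":-0.497,"dz":0.02,"rx":0,"ry":0,"rz":-1.5,"jaw":0.06},{"dx":0.69,"dy":-0.497,"dz":0.04,"rx":0,"ry":0,"rz":-1.5,"jaw":0.06},{"dx":0.69,"dy":-0.497,"dz":0.07,"rx":0,"ry":0,"rz":-1.5,"jaw":0.06},{"dx":0.69,"dy":-0.497,"dz":0.09,"rx":0,"ry":0,"rz":-1.5,"jaw":0.06}]' | head -2; python3 go.py 691 75.7 100 98.6
```

```text
time_s: 1.85
position: [670.9, 52.3, 182.3]
d [0.0202 0.023  0.0824] r [0.0049 0.0009 0.0011] t 1.85 [670.9  52.3 182.3] w 59.87276354060823
```

```bash
python3 -m handwheel '[{"dx":0,"dy":0,"dz":0.01,"rx":0,"ry":0,"rz":0,"jaw":0.06},{"dx":0,"dy":0,"dz":0.02,"rx":0,"ry":0,"rz":0,"jaw":0.06},{"dx":0,"dy":0,"dz":0.02,"rx":0,"ry":0,"rz":0,"jaw":0.06},{"dx":0,"dy":0,"dz":0.02,"rx":0,"ry":0,"rz":0,"jaw":0.06}]' | head -2; python3 go.py 691 75.7 28 98.6
```

```text
time_s: 2.18
position: [667.6, 49.0, 160.8]
d [0.023  0.0273 0.1328] r [-0.0008  0.0001 -0.001 ] t 2.18 [667.6  49.  160.8] w 59.717854530400786
```

```bash
python3 -m handwheel '[{"dx":0.023,"dy":0.0273,"dz":0.02,"rx":0,"ry":0,"rz":0,"jaw":0.06},{"dx":0.023,"dy":0.0273,"dz":0.05,"rx":0,"ry":0,"rz":0,"jaw":0.06},{"dx":0.023,"dy":0.0273,"dz":0.065,"rx":0,"ry":0,"rz":0,"jaw":0.06},{"dx":0.023,"dy":0.0273,"dz":0.065,"rx":0,"ry":0,"rz":0,"jaw":0.06},{"dx":0.023,"dy":0.0273,"dz":0.065,"rx":0,"ry":0,"rz":0,"jaw":0.06},{"dx":0.023,"dy":0.0273,"dz":0.065,"rx":0,"ry":0,"rz":0,"jaw":0.06}]' | head -2; python3 go.py 691 75.7 28 98.6
python3 -c "
from h import *
b=snap('side','side1.png')
cv2.imwrite('pics/s1c.png',cv2.resize(b[80:240,180:380,::-1],None,fx=3.5,fy=3.5,interpolation=2))"
```

```text
time_s: 2.68
position: [692.5, 75.6, 98.0]
d [ 0.0003 -0.0016  0.07  ] r [ 0.0023  0.0007 -0.0014] t 2.68 [692.5  75.6  98. ] w 59.87161720902427
```

View pics/s1c.png

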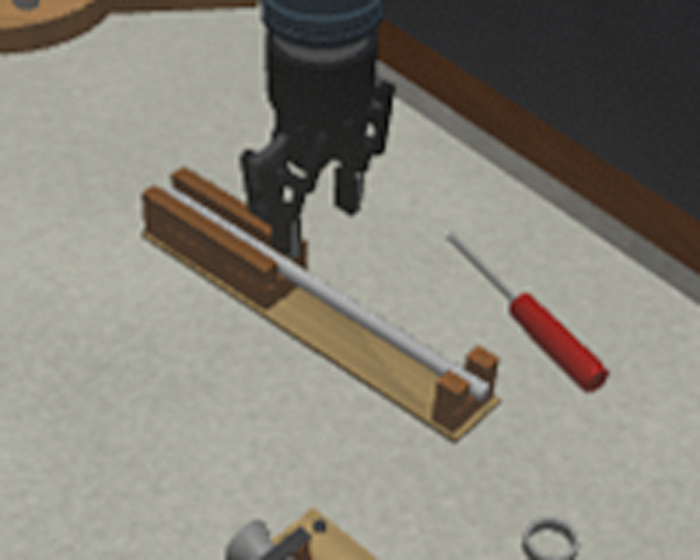

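```bash
python3 -c "
from h import *
c=lambda p:np.round((proj('side',p)-[180,80]+.5)*3.5)
print(c([662,80,87]),c([722,71,87]),c([691,75.7,36]),c([695,45,36]),c([692.5,75.6,98]),c([666.5,244,36]),c([716,-92.5,36]))"
```

```text
[283. 247.] [352. 221.] [316. 284.] [344. 302.] [319. 223.] [170. 191.] [487. 392.]
```

The gripper is over the bar's middle: fingertips at crop (285,250) and (350,215), bar middle at (316,284), clear of the rear block's end at about (280,275). Descend and grip.

```bash
python3 -m handwheel '[{"dx":0,"dy":-0.001,"dz":0.025,"rx":0,"ry":0,"rz":0,"jaw":0.06},{"dx":0,"dy":-0.001,"dz":0.05,"rx":0,"ry":0,"rz":0,"jaw":0.06},{"dx":0,"dy":-0.001,"dz":0.069,"rx":0,"ry":0,"rz":0,"jaw":0.06},{"dx":0,"dy":-0.001,"dz":0.069,"rx":0,"ry":0,"rz":0,"jaw":0.06},{"dx":0,"dy":-0.001,"dz":0.069,"rx":0,"ry":0,"rz":0,"jaw":0.06},{"dx":0,"dy":-0.001,"dz":0.069,"rx":0,"ry":0,"rz":0,"jaw":0.005},{"dx":0,"dy":-0.001,"dz":0.069,"rx":0,"ry":0,"rz":0,"jaw":0.005},{"dx":0,"dy":-0.001,"dz":0.069,"rx":0,"ry":0,"rz":0,"jaw":0.005},{"dx":0,"dy":-0.001,"dz":0.069,"rx":0,"ry":0,"rz":0,"jaw":0.005},{"dx":0,"dy":-0.001,"dz":0.069,"rx":0,"ry":0,"rz":0,"jaw":0.005},{"dx":0,"dy":-0.001,"dz":0.069,"rx":0,"ry":0,"rz":0,"jaw":0.005},{"dx":0,"dy":-0.001,"dz":0.069,"rx":0,"ry":0,"rz":0,"jaw":0.005}]' 80;  python3 go.py 691 75.7 88 98.6
```

```text
time_s: 3.73
position: [691.7, 76.6, 28.7]
tool_rot: [[-0.15, 0.989, 0.002], [0.989, 0.15, -0.0], [-0.001, 0.002, -1.0]]
ft_force: [-2.8, -1.2, 6.9]
width: 11.6
finger_force: 77.9
d [-0.0008 -0.0007 -0.0593] r [0.0022 0.0007 0.0001] t 3.73 [691.7  76.6  28.7] w 11.579447417025072
```

```bash
python3 -m handwheel '[{"dx":0,"dy":0,"dz":-0.01,"rx":0,"ry":0,"rz":0,"jaw":0.005},{"dx":0,"dy":0,"dz":-0.025,"rx":0,"ry":0,"rz":0,"jaw":0.005},{"dx":0,"dy":0,"dz":-0.04,"rx":0,"ry":0,"rz":0,"jaw":0.005},{"dx":0,"dy":0,"dz":-0.055,"rx":0,"ry":0,"rz":0,"jaw":0.005},{"dx":0,"dy":0,"dz":-0.06,"rx":0,"ry":0,"rz":0,"jaw":0.005},{"dx":0,"dy":0,"dz":-0.06,"rx":0,"ry":0,"rz":0,"jaw":0.005},{"dx":0,"dy":0,"dz":-0.06,"rx":0,"ry":0,"rz":0,"jaw":0.005}]';  python3 go.py 476.4 104 90 96.13
```

```text
time_s: 4.32
position: [691.0, 76.6, 87.6]
tool_rot: [[-0.149, 0.989, 0.001], [0.989, 0.149, -0.0], [-0.0, 0.001, -1.0]]
ft_force: [-0.4, -0.5, -1.7]
width: 11.7
finger_force: 78.0
d [ 0.0592 -0.2081 -0.0027] r [0.0012 0.0002 0.043 ] t 4.32 [691.   76.6  87.6] w 11.676903256932313
```

```bash
python3 -m handwheel '[{"dx":0.002,"dy":-0.01,"dz":0,"rx":0,"ry":0,"rz":0,"jaw":0.005},{"dx":0.008,"dy":-0.03,"dz":0,"rx":0,"ry":0,"rz":0.005,"jaw":0.005},{"dx":0.015,"dy":-0.05,"dz":0,"rx":0,"ry":0,"rz":0.01,"jaw":0.005},{"dx":0.02,"dy":-0.07,"dz":0,"rx":0,"ry":0,"rz":0.015,"jaw":0.005},{"dx":0.026,"dy":-0.09,"dz":0,"rx":0,"ry":0,"rz":0.02,"jaw":0.005},{"dx":0.032,"dy":-0.11,"dz":0,"rx":0,"ry":0,"rz":0.025,"jaw":0.005},{"dx":0.038,"dy":-0.13,"dz":0,"rx":0,"ry":0,"rz":0.03,"jaw":0.005},{"dx":0.043,"dy":-0.15,"dz":0,"rx":0,"ry":0,"rz":0.035,"jaw":0.005},{"dx":0.05,"dy":-0.17,"dz":0,"rx":0,"ry":0,"rz":0.04,"jaw":0.005},{"dx":0.055,"dy":-0.19,"dz":0,"rx":0,"ry":0,"rz":0.043,"jaw":0.005},{"dx":0.059,"dy":-0.202,"dz":0,"rx":0,"ry":0,"rz":0.043,"jaw":0.005},{"dx":0.059,"dy":-0.208,"dz":0,"rx":0,"ry":0,"rz":0.043,"jaw":0.005},{"dx":0.059,"dy":-0.208,"dz":0,"rx":0,"ry":0,"rz":0.043,"jaw":0.005},{"dx":0.059,"dy":-0.208,"dz":0,"rx":0,"ry":0,"rz":0.043,"jaw":0.005}]' | head -2;  python3 go.py 476.4 104 38.5 96.13
python3 -c "
from h import *
b=snap('side','side2.png');t=snap('top','top2.png')
cv2.imwrite('pics/s2c.png',np.vstack([cv2.resize(b[140:290,100:300,::-1],None,fx=2,fy=2,interpolation=2),cv2.resize(t[160:285,150:350,::-1],None,fx=2,fy=2,interpolation=2)]))"
```

```text
time_s: 5.48
position: [476.6, 103.7, 86.8]
d [ 0.0003 -0.0002  0.0483] r [ 0.0005  0.0001 -0.0001] t 5.48 [476.6 103.7  86.8] w 11.505964402674566
```

View pics/s2c.png

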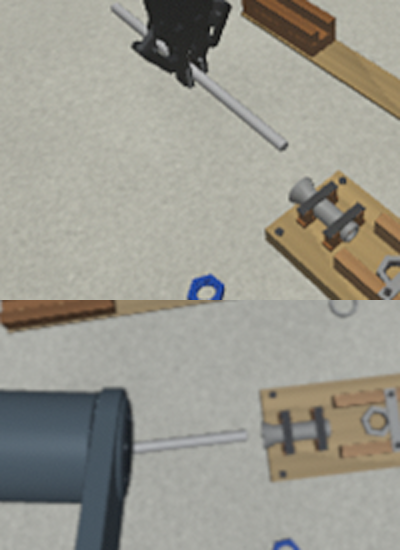

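```bash
cat > tri.py <<'E'
from h import *
def tri(a,b):
    P=[np.array(ctrl.camera_info(n)['K'])@np.array(ctrl.camera_info(n)['extrinsics'])[:3] for n in('top','side')]
    X=cv2.triangulatePoints(P[0],P[1],np.array(a,float),np.array(b,float)).ravel(); return X[:3]/X[3]
def show(b,s):
    print('tip',np.round(tri(b,s),1))
if __name__=='__main__':
    print(tri((272.8,227.3),(242.25,213.2)))
    # bar line in top: centroid per column over cloth is weak -> brightness
    g=cv2.cvtColor(cv2.imread('pics/top2.png'),cv2.COLOR_BGR2GRAY).astype(float)
    pts=[]
    for u in range(222,270):
        vs=np.arange(218,240);c=g[vs,u];w=np.clip(c-np.median(c)-12,0,None)
        if w.sum()>0: pts.append(ray('top',u,(w*vs).sum()/w.sum(),94.8)[:2])
    l=cv2.fitLine(np.array(pts,np.float32),cv2.DIST_HUBER,0,.01,.01).ravel();print(l,np.degrees(np.arctan2(l[1],l[0])))
    print('mouth',tri((281.9,226.9),(250.4,235.7)))
E
python3 tri.py
```

```text
[495.71258344 -65.78383287  90.09497616]
[ 1.7233990e-01 -9.8503757e-01  4.8475586e+02  4.5598312e+01] -80.0761
mouth [498.09501046 -91.8610164   30.07915501]
```

```bash
python3 -m handwheel '[{"dx":0,"dy":0,"dz":0.02,"rx":0,"ry":0,"rz":0,"jaw":0.005},{"dx":0,"dy":0,"dz":0.04,"rx":0,"ry":0,"rz":0,"jaw":0.005},{"dx":0,"dy":0,"dz":0.055,"rx":0,"ry":0,"rz":0,"jaw":0.005},{"dx":0,"dy":0,"dz":0.0575,"rx":0,"ry":0,"rz":0,"jaw":0.005},{"dx":0,"dy":0,"dz":0.0575,"rx":0,"ry":0,"rz":0,"jaw":0.005},{"dx":-0.005,"dy":0,"dz":0.0575,"rx":0,"ry":0,"rz":0,"jaw":0.005},{"dx":-0.01,"dy":0,"dz":0.0575,"rx":0,"ry":0,"rz":0,"jaw":0.005},{"dx":-0.01,"dy":0,"dz":0.0575,"rx":0,"ry":0,"rz":0,"jaw":0.005},{"dx":-0.01,"dy":0,"dz":0.0575,"rx":0,"ry":0,"rz":0,"jaw":0.005}]';  python3 go.py 478.5 84.2 29.2 96.13
python3 -c "
from h import *
b=snap('side','side3.png');t=snap('top','top3.png')
cv2.imwrite('pics/s3c.png',np.vstack([cv2.resize(b[190:260,200:300,::-1],None,fx=4,fy=4,interpolation=2),cv2.resize(t[195:260,230:330,::-1],None,fx=4,fy=4,interpolation=2)]))"
```

```text
time_s: 6.33
position: [478.2, 93.4, 30.2]
tool_rot: [[-0.106, 0.994, 0.002], [0.994, 0.106, -0.0], [-0.0, 0.002, -1.0]]
ft_force: [-0.4, -0.3, -1.6]
width: 11.9
finger_force: 78.1
d [-0.0092 -0.0007  0.001 ] r [ 0.0019  0.0003 -0.0008] t 6.33 [478.2  93.4  30.2] w 11.935048008332574
```

View pics/s3c.png

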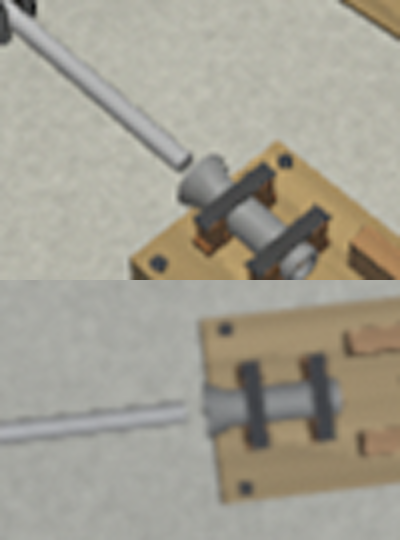

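Bar tip is at crop (184,411) in the top view and (186,160) in the side view, pointing at the mouth, which is at (208,411) and about (197,178). It sits about 2 mm to +x and slightly high, so I'll correct that and feed.

```bash
python3 -m handwheel '[{"dx":0,"dy":-0.002,"dz":0.001,"rx":0,"ry":0,"rz":0,"jaw":0.005},{"dx":-0.005,"dy":-0.002,"dz":0.001,"rx":0,"ry":0,"rz":0,"jaw":0.005},{"dx":-0.01,"dy":-0.002,"dz":0.001,"rx":0,"ry":0,"rz":0,"jaw":0.005},{"dx":-0.015,"dy":-0.002,"dz":0.001,"rx":0,"ry":0,"rz":0,"jaw":0.005},{"dx":-0.02,"dy":-0.002,"dz":0.001,"rx":0,"ry":0,"rz":0,"jaw":0.005},{"dx":-0.025,"dy":-0.002,"dz":0.001,"rx":0,"ry":0,"rz":0,"jaw":0.005},{"dx":-0.03,"dy":-0.002,"dz":0.001,"rx":0,"ry":0,"rz":0,"jaw":0.005},{"dx":-0.035,"dy":-0.002,"dz":0.001,"rx":0,"ry":0,"rz":0,"jaw":0.005},{"dx":-0.04,"dy":-0.002,"dz":0.001,"rx":0,"ry":0,"rz":0,"jaw":0.005},{"dx":-0.045,"dy":-0.002,"dz":0.001,"rx":0,"ry":0,"rz":0,"jaw":0.005},{"dx":-0.05,"dy":-0.002,"dz":0.001,"rx":0,"ry":0,"rz":0,"jaw":0.005},{"dx":-0.05,"dy":-0.002,"dz":0.001,"rx":0,"ry":0,"rz":0,"jaw":0.005}]'
```

```text
time_s: 7.43
position: [480.9, 43.1, 28.4]
tool_rot: [[-0.106, 0.994, 0.0], [0.994, 0.106, -0.0], [-0.0, 0.0, -1.0]]
ft_force: [0.9, -0.2, -2.1]
width: 11.5
finger_force: 78.0
```

```bash
python3 -m handwheel '[{"dx":-0.005,"dy":0,"dz":0,"rx":0,"ry":0,"rz":0,"jaw":0.005},{"dx":-0.01,"dy":0,"dz":0,"rx":0,"ry":0,"rz":0,"jaw":0.005},{"dx":-0.015,"dy":0,"dz":0,"rx":0,"ry":0,"rz":0,"jaw":0.005},{"dx":-0.02,"dy":0,"dz":0,"rx":0,"ry":0,"rz":0,"jaw":0.005},{"dx":-0.025,"dy":0,"dz":0,"rx":0,"ry":0,"rz":0,"jaw":0.005},{"dx":-0.03,"dy":0,"dz":0,"rx":0,"ry":0,"rz":0,"jaw":0.005},{"dx":-0.035,"dy":0,"dz":0,"rx":0,"ry":0,"rz":0,"jaw":0.005},{"dx":-0.04,"dy":0,"dz":0,"rx":0,"ry":0,"rz":0,"jaw":0.005},{"dx":-0.045,"dy":0,"dz":0,"rx":0,"ry":0,"rz":0,"jaw":0.005},{"dx":-0.05,"dy":0,"dz":0,"rx":0,"ry":0,"rz":0,"jaw":0.005},{"dx":-0.055,"dy":0,"dz":0,"rx":0,"ry":0,"rz":0,"jaw":0.005},{"dx":-0.06,"dy":0,"dz":0,"rx":0,"ry":0,"rz":0,"jaw":0.005},{"dx":-0.065,"dy":0,"dz":0,"rx":0,"ry":0,"rz":0,"jaw":0.005},{"dx":-0.07,"dy":0,"dz":0,"rx":0,"ry":0,"rz":0,"jaw":0.005},{"dx":-0.075,"dy":0,"dz":0,"rx":0,"ry":0,"rz":0,"jaw":0.005},{"dx":-0.075,"dy":0,"dz":0,"rx":0,"ry":0,"rz":0,"jaw":0.005},{"dx":-0.075,"dy":0,"dz":0,"rx":0,"ry":0,"rz":0,"jaw":0.005}]'
python3 -c "
from h import *
b=snap('side','side4.png');t=snap('top','top4.png')
cv2.imwrite('pics/s4c.png',np.vstack([cv2.resize(b[180:300,180:340,::-1],None,fx=3,fy=3,interpolation=2),cv2.resize(t[185:260,230:390,::-1],None,fx=3,fy=3,interpolation=2)]))"
```

```text
time_s: 8.85
position: [488.8, -31.2, 28.4]
tool_rot: [[-0.106, 0.994, 0.0], [0.994, 0.106, -0.0], [-0.0, 0.0, -1.0]]
ft_force: [1.2, -1.3, -1.4]
width: 11.5
finger_force: 78.0
```

View pics/s4c.png

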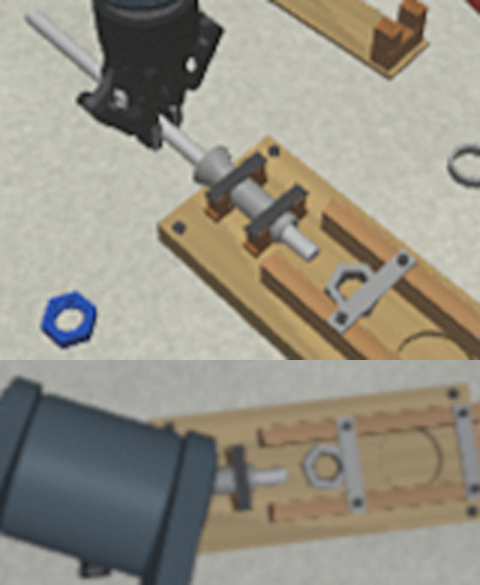

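Side view: bar tip at crop (312,250), out beyond the tube (exit at about (290,228)). The nut at (350,287) is untouched, with a gap left. Now let go and take the bar further back.

```bash
python3 -m handwheel '[{"dx":0,"dy":0,"dz":0,"rx":0,"ry":0,"rz":0,"jaw":0.03},{"dx":0,"dy":0,"dz":0,"rx":0,"ry":0,"rz":0,"jaw":0.05},{"dx":0,"dy":0,"dz":0,"rx":0,"ry":0,"rz":0,"jaw":0.05},{"dx":0,"dy":0,"dz":0,"rx":0,"ry":0,"rz":0,"jaw":0.05},{"dx":0,"dy":0,"dz":0,"rx":0,"ry":0,"rz":0,"jaw":0.05},{"dx":0,"dy":0,"dz":0,"rx":0,"ry":0,"rz":0,"jaw":0.05},{"dx":0.015,"dy":0,"dz":0,"rx":0,"ry":0,"rz":0,"jaw":0.05},{"dx":0.03,"dy":0,"dz":0,"rx":0,"ry":0,"rz":0,"jaw":0.05},{"dx":0.045,"dy":0,"dz":0.001,"rx":0,"ry":0,"rz":0,"jaw":0.05},{"dx":0.06,"dy":0,"dz":0.003,"rx":0,"ry":0,"rz":0,"jaw":0.05},{"dx":0.075,"dy":0,"dz":0.005,"rx":0,"ry":0,"rz":0,"jaw":0.05},{"dx":0.09,"dy":0,"dz":0.007,"rx":0,"ry":0,"rz":0,"jaw":0.05},{"dx":0.105,"dy":0,"dz":0.007,"rx":0,"ry":0,"rz":0,"jaw":0.05},{"dx":0.115,"dy":0,"dz":0.007,"rx":0,"ry":0,"rz":0,"jaw":0.05},{"dx":0.115,"dy":0,"dz":0.007,"rx":0,"ry":0,"rz":0,"jaw":0.05},{"dx":0.115,"dy":0,"dz":0.007,"rx":0,"ry":0,"rz":0,"jaw":0.05}]'
python3 -c "
from h import *
b=snap('side','side5.png');t=snap('top','top5.png')
cv2.imwrite('pics/s5c.png',np.vstack([cv2.resize(b[140:300,140:340,::-1],None,fx=2.4,fy=2.4,interpolation=2),cv2.resize(t[185:260,190:390,::-1],None,fx=2.4,fy=2.4,interpolation=2)]))"
```

```text
time_s: 10.28
position: [476.4, 83.9, 21.4]
tool_rot: [[-0.108, 0.994, 0.0], [0.994, 0.108, -0.0], [-0.0, 0.0, -1.0]]
ft_force: [-0.5, 0.0, -0.3]
width: 49.8
finger_force: 0.0
```

View pics/s5c.png

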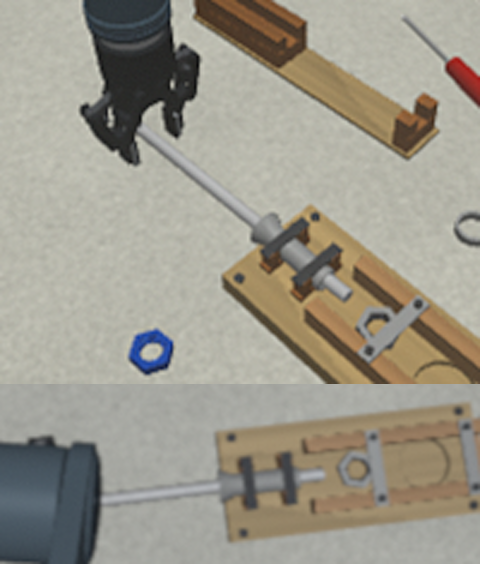

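The fingers straddle the bar's rear at crop (130,135), and the bar still lies in the tube. Grip, lift level and check.

```bash
python3 -m handwheel '[{"dx":0,"dy":0,"dz":0,"rx":0,"ry":0,"rz":0,"jaw":0.005},{"dx":0,"dy":0,"dz":0,"rx":0,"ry":0,"rz":0,"jaw":0.005},{"dx":0,"dy":0,"dz":0,"rx":0,"ry":0,"rz":0,"jaw":0.005},{"dx":0,"dy":0,"dz":0,"rx":0,"ry":0,"rz":0,"jaw":0.005},{"dx":0,"dy":0,"dz":0,"rx":0,"ry":0,"rz":0,"jaw":0.005},{"dx":0,"dy":0,"dz":0,"rx":0,"ry":0,"rz":0,"jaw":0.005},{"dx":0,"dy":0,"dz":0,"rx":0,"ry":0,"rz":0,"jaw":0.005},{"dx":0,"dy":0,"dz":-0.003,"rx":0,"ry":0,"rz":0,"jaw":0.005},{"dx":0,"dy":0,"dz":-0.006,"rx":0,"ry":0,"rz":0,"jaw":0.005},{"dx":0,"dy":0,"dz":-0.009,"rx":0,"ry":0,"rz":0,"jaw":0.005},{"dx":0,"dy":0,"dz":-0.009,"rx":0,"ry":0,"rz":0,"jaw":0.005},{"dx":0,"dy":0,"dz":-0.009,"rx":0,"ry":0,"rz":0,"jaw":0.005}]'
```

```text
time_s: 11.38
position: [476.2, 84.0, 30.4]
tool_rot: [[-0.107, 0.994, -0.0], [0.994, 0.107, 0.0], [0.0, 0.0, -1.0]]
ft_force: [-0.1, 0.1, -2.5]
width: 11.4
finger_force: 78.0
```

```bash
python3 -m handwheel '[{"dx":-0.004,"dy":0,"dz":0,"rx":0,"ry":0,"rz":0,"jaw":0.005},{"dx":-0.008,"dy":0,"dz":0,"rx":0,"ry":0,"rz":0,"jaw":0.005},{"dx":-0.012,"dy":0,"dz":0,"rx":0,"ry":0,"rz":0,"jaw":0.005},{"dx":-0.016,"dy":0,"dz":0,"rx":0,"ry":0,"rz":0,"jaw":0.005},{"dx":-0.02,"dy":0,"dz":0,"rx":0,"ry":0,"rz":0,"jaw":0.005},{"dx":-0.024,"dy":0,"dz":0,"rx":0,"ry":0,"rz":0,"jaw":0.005},{"dx":-0.028,"dy":0,"dz":0,"rx":0,"ry":0,"rz":0,"jaw":0.005},{"dx":-0.032,"dy":0,"dz":0,"rx":0,"ry":0,"rz":0,"jaw":0.005},{"dx":-0.036,"dy":0,"dz":0,"rx":0,"ry":0,"rz":0,"jaw":0.005},{"dx":-0.04,"dy":0,"dz":0,"rx":0,"ry":0,"rz":0,"jaw":0.005},{"dx":-0.044,"dy":0,"dz":0,"rx":0,"ry":0,"rz":0,"jaw":0.005},{"dx":-0.048,"dy":0,"dz":0,"rx":0,"ry":0,"rz":0,"jaw":0.005},{"dx":-0.052,"dy":0,"dz":0,"rx":0,"ry":0,"rz":0,"jaw":0.005},{"dx":-0.056,"dy":0,"dz":0,"rx":0,"ry":0,"rz":0,"jaw":0.005},{"dx":-0.06,"dy":0,"dz":0,"rx":0,"ry":0,"rz":0,"jaw":0.005},{"dx":-0.064,"dy":0,"dz":0,"rx":0,"ry":0,"rz":0,"jaw":0.005},{"dx":-0.068,"dy":0,"dz":0,"rx":0,"ry":0,"rz":0,"jaw":0.005},{"dx":-0.072,"dy":0,"dz":0,"rx":0,"ry":0,"rz":0,"jaw":0.005},{"dx":-0.072,"dy":0,"dz":0,"rx":0,"ry":0,"rz":0,"jaw":0.005}]'
python3 -c "
from h import *
b=snap('side','side6.png');t=snap('top','top6.png')
cv2.imwrite('pics/s6c.png',np.vstack([cv2.resize(b[220:350,230:390,::-1],None,fx=3,fy=3,interpolation=2),cv2.resize(t[185:260,250:410,::-1],None,fx=3,fy=3,interpolation=2)]))"
```

```text
time_s: 12.97
position: [484.3, 11.4, 30.4]
tool_rot: [[-0.106, 0.994, 0.0], [0.994, 0.106, -0.0], [-0.0, 0.0, -1.0]]
ft_force: [0.5, -0.9, -1.8]
width: 11.1
finger_force: 78.0
```

View pics/s6c.png

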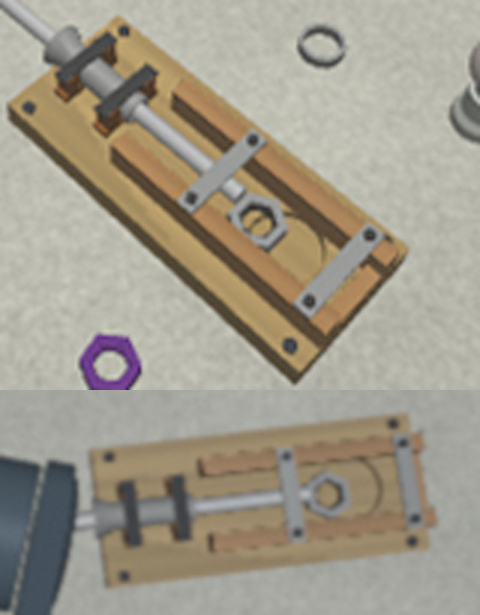

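The nut is ahead of the bar tip past the first strap, at crop (327,494) in the top view and (258,222) in the side view, entering the pocket, whose far arc is at (378,490). Push on slowly. All ten views are used, so I'll check by numbers from here.

```bash
python3 -m handwheel '[{"dx":-0.002,"dy":0,"dz":0,"rx":0,"ry":0,"rz":0,"jaw":0.005},{"dx":-0.004,"dy":0,"dz":0,"rx":0,"ry":0,"rz":0,"jaw":0.005},{"dx":-0.006,"dy":0,"dz":0,"rx":0,"ry":0,"rz":0,"jaw":0.005},{"dx":-0.008,"dy":0,"dz":0,"rx":0,"ry":0,"rz":0,"jaw":0.005},{"dx":-0.01,"dy":0,"dz":0,"rx":0,"ry":0,"rz":0,"jaw":0.005},{"dx":-0.012,"dy":0,"dz":0,"rx":0,"ry":0,"rz":0,"jaw":0.005},{"dx":-0.014,"dy":0,"dz":0,"rx":0,"ry":0,"rz":0,"jaw":0.005},{"dx":-0.016,"dy":0,"dz":0,"rx":0,"ry":0,"rz":0,"jaw":0.005},{"dx":-0.018,"dy":0,"dz":0,"rx":0,"ry":0,"rz":0,"jaw":0.005},{"dx":-0.02,"dy":0,"dz":0,"rx":0,"ry":0,"rz":0,"jaw":0.005},{"dx":-0.02,"dy":0,"dz":0,"rx":0,"ry":0,"rz":0,"jaw":0.005},{"dx":-0.02,"dy":0,"dz":0,"rx":0,"ry":0,"rz":0,"jaw":0.005}]'
cat > nut.py <<'E'
import sys; from h import *
k=sys.argv[1]
if k!='6': snap('side',f'side{k}.png');snap('top',f'top{k}.png')
q=np.array([497.24,-90.02]);a=np.radians(-83.87);c,s=np.cos(a),np.sin(a)
J=lambda X:np.round([c*(X[0]-q[0])+s*(X[1]-q[1]),-s*(X[0]-q[0])+c*(X[1]-q[1])],1)
W=lambda p:[q[0]+c*p[0]-s*p[1],q[1]+s*p[0]+c*p[1],p[2]]
for n in('top','side'):
    im=cv2.imread(f'pics/{n}{k}.png');h=cv2.cvtColor(im,cv2.COLOR_BGR2HSV)
    roi=np.zeros(im.shape[:2],np.uint8);cv2.fillConvexPoly(roi,np.array([proj(n,W(p)) for p in((174,23,30),(256,23,30),(256,-23,30),(174,-23,30))]).round().astype(np.int32),255)
    m=((h[:,:,1]<60)&(roi>0)).astype(np.uint8)
    N,L,st,ce=cv2.connectedComponentsWithStats(m)
    for i in range(1,N):
        if st[i,4]>15:
            v,u=np.nonzero(L==i);xs=np.array([J(ray(n,a_,b_,30)) for a_,b_ in zip(u,v)])
            print(n,'area',st[i,4],'mean',J(ray(n,*ce[i],30)),'x',xs[:,0].min(),xs[:,0].max(),'y',xs[:,1].min(),xs[:,1].max())
    for y in range(-22,23,4): print(''.join('#' if h[tuple(proj(n,W((x,y,28))).round().astype(int)[::-1])][1]<60 else '.' for x in range(172,260,3)))
E
python3 nut.py 6; python3 nut.py 7
```

```text
time_s: 14.07
position: [486.3, -8.0, 30.3]
tool_rot: [[-0.106, 0.994, 0.0], [0.994, 0.106, -0.0], [-0.0, 0.0, -1.0]]
ft_force: [0.1, -1.0, -1.2]
width: 11.5
finger_force: 78.1
top area 229 mean [195.7  -1.9] x 172.4 223.2 y -23.8 23.2
###......####.................
###...#########...............
####.#############............
##########...#####............
########......####............
########......####............
########......####............
#########...######............
#################.............
###....#########..............
####.....####.................
###...........................
side area 208 mean [ 1.985e+02 -1.000e-01] x 173.8 220.2 y -17.0 17.8
side area 31 mean [255.3   2.5] x 253.9 256.7 y -23.2 23.6
............................##
............................##
....#############...........##
....####.....####...........##
....###.......##............##
#######.......###...........##
########.....####...........##
#########.######............##
###.############............##
......########..............##
........###.................##
......................
[... 230 characters left out ...]
######......####.......
#############.....#####.......
##############....#####.......
######...#############........
###.........########..........
####...........###............
####..........................
side area 249 mean [209.3   0.3] x 173.8 239.7 y -17.0 14.1
side area 31 mean [255.3   2.5] x 253.9 256.7 y -23.2 23.6
............................##
............................##
...........###.....####.....##
..........###.......###.....##
..........###.......###.....##
##############......###.....##
################...####.....##
##########.###########......##
#########..##########.......##
.............#..##..........##
............................##
...........................###
```

```bash
python3 -m handwheel '[{"dx":-0.0015,"dy":0,"dz":0,"rx":0,"ry":0,"rz":0,"jaw":0.005},{"dx":-0.003,"dy":0,"dz":0,"rx":0,"ry":0,"rz":0,"jaw":0.005},{"dx":-0.0045,"dy":0,"dz":0,"rx":0,"ry":0,"rz":0,"jaw":0.005},{"dx":-0.006,"dy":0,"dz":0,"rx":0,"ry":0,"rz":0,"jaw":0.005},{"dx":-0.006,"dy":0,"dz":0,"rx":0,"ry":0,"rz":0,"jaw":0.005},{"dx":-0.006,"dy":0,"dz":0,"rx":0,"ry":0,"rz":0,"jaw":0.005}]' | grep -E 'pos|ft'
cat >> nut.py <<'E'
E
python3 nut.py 8
cat > hole.py <<'E'
from h import *; from tri import tri
q=np.array([497.24,-90.02]);a=np.radians(-83.87);c,s=np.cos(a),np.sin(a)
W=lambda p:[q[0]+c*p[0]-s*p[1],q[1]+s*p[0]+c*p[1],p[2]]
for k,x0 in((6,205),(7,220),(8,222)):
    r=[]
    for n in('top','side'):
        im=cv2.imread(f'pics/{n}{k}.png');im=cv2.resize(im,None,fx=4,fy=4,interpolation=cv2.INTER_CUBIC);h=cv2.cvtColor(im,cv2.COLOR_BGR2HSV)
        m=(h[:,:,1]>=60).astype(np.uint8);N,L,st,ce=cv2.connectedComponentsWithStats(m,connectivity=4)
        p=(proj(n,W((x0,0,30)))+.5)*4-.5;i=L[tuple(p.round().astype(int)[::-1])];r.append((ce[i]+.5)/4-.5);print(k,n,'hole area',st[i,4]/16,r[-1])
    X=tri(*r);d=X[:2]-q;print('  jig',np.round([c*d[0]+s*d[1],-s*d[0]+c*d[1],X[2]],1))
E
python3 hole.py
```

```text
position: [486.9, -13.9, 30.3]
ft_force: [0.4, -0.8, -1.3]
top area 269 mean [203.9  -0.8] x 172.4 237.7 y -23.8 23.2
###.............#.............
###.........#######...........
####......###########.........
###......#####...#####........
##############.....###........
###############....####.......
###############...#####.......
###############...#####.......
######...#############........
###.........########..........
####...........###............
###...........................
side area 255 mean [209.2   0.5] x 173.8 239.7 y -17.0 14.1
side area 31 mean [255.3   2.5] x 253.9 256.7 y -23.2 23.6
............................##
............................##
...........###.....####.....##
..........###.......###.....##
..........###.......###.....##
##############......###.....##
###############....####.....##
######################......##
#####################.......##
.............#..##..........##
............................##
...........................###
6 top hole area 42.5 [358.90441176 219.50367647]
6 side hole area 67.1875 [315.38337209 293.76965116]
  jig [202.   -2.7  28.5]
7 top hole area 40.625 [364.77115385 218.69923077]
7 side hole area 5573.375 [299.22015946 286.22995492]
  jig [190.8 -18.7  77.1]
8 top hole area 30.375 [365.44032922 218.85030864]
8 side hole area 5567.125 [299.19281159 286.21472596]
  jig [191.5 -19.5  79.4]
```

The bar moved 6 mm over the nut while the nut's outline stayed put, so the nut is seated at about x=221, y=0. I'll draw the bar back 16 mm clear of the nut, then release and lift away.

```bash
python3 -m handwheel '[{"dx":0.003,"dy":0,"dz":0,"rx":0,"ry":0,"rz":0,"jaw":0.005},{"dx":0.006,"dy":0,"dz":0,"rx":0,"ry":0,"rz":0,"jaw":0.005},{"dx":0.009,"dy":0,"dz":0,"rx":0,"ry":0,"rz":0,"jaw":0.005},{"dx":0.012,"dy":0,"dz":0,"rx":0,"ry":0,"rz":0,"jaw":0.005},{"dx":0.016,"dy":0,"dz":0.001,"rx":0,"ry":0,"rz":0,"jaw":0.005},{"dx":0.016,"dy":0,"dz":0.001,"rx":0,"ry":0,"rz":0,"jaw":0.005},{"dx":0.016,"dy":0,"dz":0.001,"rx":0,"ry":0,"rz":0,"jaw":0.03},{"dx":0.016,"dy":0,"dz":0.001,"rx":0,"ry":0,"rz":0,"jaw":0.05},{"dx":0.016,"dy":0,"dz":0.001,"rx":0,"ry":0,"rz":0,"jaw":0.05},{"dx":0.016,"dy":0,"dz":0.001,"rx":0,"ry":0,"rz":0,"jaw":0.05},{"dx":0.016,"dy":0,"dz":0.001,"rx":0,"ry":0,"rz":0,"jaw":0.05},{"dx":0.016,"dy":0,"dz":0.001,"rx":0,"ry":0,"rz":0,"jaw":0.05},{"dx":0.016,"dy":0,"dz":-0.02,"rx":0,"ry":0,"rz":0,"jaw":0.05},{"dx":0.016,"dy":0,"dz":-0.05,"rx":0,"ry":0,"rz":0,"jaw":0.05},{"dx":0.016,"dy":0,"dz":-0.08,"rx":0,"ry":0,"rz":0,"jaw":0.05},{"dx":0.016,"dy":0,"dz":-0.1,"rx":0,"ry":0,"rz":0,"jaw":0.05},{"dx":0.016,"dy":0,"dz":-0.12,"rx":0,"ry":0,"rz":0,"jaw":0.05},{"dx":0.016,"dy":0,"dz":-0.12,"rx":0,"ry":0,"rz":0,"jaw":0.05},{"dx":0.016,"dy":0,"dz":-0.12,"rx":0,"ry":0,"rz":0,"jaw":0.05},{"dx":0.016,"dy":0,"dz":-0.12,"rx":0,"ry":0,"rz":0,"jaw":0.05}]'
python3 nut.py 9; sed -i 's/(6,205),(7,220),(8,222)/(6,205),(9,222)/' hole.py; python3 hole.py
```

```text
time_s: 16.43
position: [484.6, 2.3, 149.6]
tool_rot: [[-0.107, 0.994, -0.001], [0.994, 0.107, 0.0], [0.0, -0.001, -1.0]]
ft_force: [-0.3, -0.4, -0.0]
width: 50.1
finger_force: 0.0
top area 256 mean [203.7  -0.8] x 172.4 237.7 y -23.8 23.2
###.............#.............
###.........#######...........
####......###########.........
###......#####...#####........
######.######......###........
#############......####.......
#############.....#####.......
#############.....#####.......
######...#############........
###.........########..........
####...........###............
###...........................
side area 54 mean [182.7   1.2] x 173.8 191.5 y -5.7 9.1
side area 165 mean [220.5  -1.3] x 201.7 239.7 y -17.2 14.1
side area 31 mean [255.3   2.5] x 253.9 256.7 y -23.2 23.6
............................##
............................##
...........###.....####.....##
..........###.......###.....##
#.........###.......###.....##
#######...####......###.....##
#######....####....####.....##
#######....###########......##
##...#.....##########.......##
.............#..##..........##
............................##
...........................###
6 top hole area 42.5 [358.90441176 219.50367647]
6 side hole area 67.1875 [315.38337209 293.76965116]
  jig [202.   -2.7  28.5]
9 top hole area 42.625 [364.62280059 218.68035191]
9 side hole area 5607.875 [299.33225319 286.22793003]
  jig [190.7 -18.4  76.5]
```

```bash
python3 - <<'E'
from hole import *
im=cv2.imread('pics/side9.png');im=cv2.resize(im,None,fx=4,fy=4,interpolation=cv2.INTER_CUBIC);h=cv2.cvtColor(im,cv2.COLOR_BGR2HSV)
roi=np.zeros(h.shape[:2],np.uint8);cv2.fillConvexPoly(roi,np.array([(proj('side',W(p))+.5)*4 for p in((197,23,30),(250,23,30),(250,-23,30),(197,-23,30))]).round().astype(np.int32),255)
m=((h[:,:,1]<60)&(roi>0)).astype(np.uint8);N,L,st,ce=cv2.connectedComponentsWithStats(m);i=1+st[1:,4].argmax()
pts=cv2.findContours((L==i).astype(np.uint8),0,1)[0][0];M=cv2.moments(cv2.convexHull(pts));s_=(np.array([M['m10'],M['m01']])/M['m00']+.5)/4-.5
X=tri((364.62,218.68),s_);d=X[:2]-q;print(s_,'nut jig',c*d[0]+s*d[1],-s*d[0]+c*d[1],X[2])
E
```

```text
6 top hole area 42.5 [358.90441176 219.50367647]
6 side hole area 67.1875 [315.38337209 293.76965116]
  jig [202.   -2.7  28.5]
9 top hole area 42.625 [364.62280059 218.68035191]
9 side hole area 5607.875 [299.33225319 286.22793003]
  jig [190.7 -18.4  76.5]
[322.72727676 299.49532234] nut jig 219.1164992021885 -1.0894733455732108 24.82304074277948
```

The nut is flat (its hole area seen from above is unchanged), inside the pocket and untouched by the bar, which had passed over it. The arm is clear.

```bash
python3 -c "
from station import ctrl
print(ctrl.sign_off())"
```

```text
the job is handed in; nothing more can be done
None
```

I handed the job in at about 16.5 s: the bar is lying in the tube and the nut is in the pocket about 5 mm off centre by camera. I judged it seated because the bar passed over it without moving it; the camera height check alone was inconclusive, and no result came back.

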